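# Index the vial carousel one hole on to the scanner

### The arm

A 6-joint arm with a two-finger parallel gripper is mounted at the origin on the work surface. World frame = base frame: x ahead of the robot, y to its left, z up, the work surface at z = 0. Lengths are in m, angles in rad, forces in N, time in s.
With the tool pointing down it reaches from about 0.3 to 0.775 m from the base axis. Payload 14.6 kg.
Tool frame: the origin (TCP) lies on the centre line of the jaws, within the pads' length; the fingertips stand 19 mm ahead of it and the grasp point (between the pads) is the TCP; z points along the fingers, y is the direction in which the jaws open and shut (so a half turn about z gives the same grasp; the last joint's range is limited). The gripper opens to 94 mm and grips with 3 to 60 N. Pads are 16 mm wide; open, the fingers measure 119 mm over their backs; the gripper's body (75 mm by 177 mm) begins 78 mm behind the grasp point.
Start: joints at [-1.268, 0.3, 1.521, -0, 1.321, -0.067], TCP at [0.199, -0.513, 0.224] pointing down, gripper open.
Joint ranges: [-3.03, 3.03], [-0.79, 2.21], [0.23, 2.52], [-1.04, 4.18], [0, 3.07], [-2.55, 2.55]. Speed limits (rad/s): [2.22, 2.22, 2.57, 3.14, 3.14, 3.14].

### API

Orientations are given as [roll, pitch, yaw] about the fixed x, y, z axes, in that order (R = Rz(yaw) Ry(pitch) Rx(roll)).
In Python, from station import ctrl gives the robot as it stands. The module is installed in compiled form; this text tells all that it offers.
- The arm moves only by the shell command python3 -m creep 'ROWS' [FORCE]. ROWS is a JSON object of lists of equal length, an entry for each row: "translation": the shift along the world's x, y, z in mm, a list of three; "yaw": the turn about the world's z in rad; "gripper": the closure in counts, from 0 (fully open) to 255 (shut). A call has 1 to 5 rows; each row is the pose to reach, as a shift and turn from the pose measured when the call began; what a row does not reach only later rows make up. A row lasts 1/12 s, in which the tool goes at most 41.7 mm and 7.16 degrees, less where a joint would pass 70% of its speed; a pose out of reach is approached as far as the arm can. A call with a gripper value outside its range is refused whole. The fingers move at their own pace and stop on an object; FORCE is the grip in N (left out, the last holds). Time passes only in rows, so rows that repeat a pose let the fingers close. It gives the time, the measured TCP pose, the force and the opening at its end, in the units of the state.
- ctrl.get_obs(): the state, without advancing time (a new reading comes with each control period).
- ctrl.camera(name): name is "side" or "top"; returns a dict with "pixels" (480x640x3 uint8, red, green, blue), "depth" (480x640 float32, m along the optical axis (not along the pixel's ray), 0 where there is no reading), "fx", "fy", "cx", "cy" (pixels), "R" (3x3) and "t" (3): a world point X has camera coordinates R X + t. Camera axes: x right, y down, z forward; pixel columns grow to the right and rows downward; lengths in m; the calibration is good to about 2 mm. A picture is of the moment at which its call begins.
- ctrl.hand_in(): hands the job in, once; it reports no verdict.
The state is a dict: "time_s": time; "qpos": joint angles; "joint_vel": joint speeds; "tau": joint torques, N m; "ee_pos": TCP position; "eef_rot": TCP orientation; "force": force on the tool from outside, world axes, zero at the start; "moment": the same for the moment, N m; "grip_width": finger opening in m.
Only numpy, scipy, OpenCV 4.12 (cv2) and the standard library are available. Lean on these libraries where they do the work, as an engineer would, in place of code of your own. Each camera call takes 0.05 s, during which the arm holds its last target. There are 200 camera calls.

### The job

Bring the next vial in front of the barcode scanner: with a fingertip in the thumb cup press the carousel's indexing plunger down, turn the table anticlockwise (seen from above) one hole, and let the plunger spring fully up into that next hole. Press and push only: do not pick up anything; the vials stay standing in their seats and the other things on the desk stay where they are.

Things in the scene. Friction and masses are not known exactly. Their poses are not given: they have to be found in the camera images.
- carousel: vial carousel fixed to the desk: white foot, turning grey table (290 mm across, top face 30 mm above the desk), above it a fixed aluminium index plate. Origin on the axis of rotation at desk height, z up; in its x-y frame the plunger starts at 150 deg and the next hole is at 210 deg. A fixed barcode scanner, 190 mm high, stands beyond it at -30 deg, 245 mm from the axis: leave it alone
- turntable (a joint): angle of the turning table in rad, positive anticlockwise seen from above: 0 at the start, 1.047 (60 deg) at the next hole. It turns easily (about 0.06 N m of friction) with the pin out of the holes; a hole leaves the pin some 0.04 rad of play either way
- plunger (a joint): how far the plunger is pressed down, in m: 0 fully up (pin in a hole), 0.012 fully down. A spring pushes it up: 3 N at the top, 7 N fully down. The pin is clear of the plate from 0.010; between holes it rides under the plate at 0.009, so the plunger stays down by itself there and springs up when the pin comes under a hole (at the very edge it can hang half up: nudge on)
- plunger_top (a point): middle of the floor of the plunger's thumb cup, a black dish 68 mm across, 62 mm inside, rim 10 mm above its floor. The floor is 78 mm above the desk when up, 66 mm when fully down. The cup rides on the table 115 mm from the axis: a fingertip in it can press it and carry the table round. An arm from its stem reaches under the index plate with the locking pin
- axis (a point): centre of the index plate's top face, on the axis of rotation, 68 mm above the desk. The plate is 136 mm across with six dark holes 60 deg apart on a 55 mm radius; the pin's steel tip shows 3 mm above the plate in its hole
- next_hole (a point): mouth of the next hole anticlockwise in the index plate (13 mm wide; the pin is 9 mm thick), in which the pin must end
- next_stop (a point): where the floor of the thumb cup comes to lie when the pin has sprung up in the next hole
- vial_a: loose amber vial with white cap, 26 mm across, 46 mm high, standing in a low seat (rim 10 mm high) of the turning table, 115 mm from the axis; rides round with the table. Origin at the centre of its underside
- vial_b: loose amber vial with white cap, 26 mm across, 46 mm high, standing in a low seat (rim 10 mm high) of the turning table, 115 mm from the axis; rides round with the table. Origin at the centre of its underside
- vial_c: loose amber vial with white cap, 26 mm across, 46 mm high, standing in a low seat (rim 10 mm high) of the turning table, 115 mm from the axis; rides round with the table. Origin at the centre of its underside
- mouse: black computer mouse, 110 x 62 mm, 34 mm high, loose, to be left alone. Origin under its centre
- marker: black marker pen lying down, 130 mm long, 17 mm thick, loose, to be left alone. Origin under its centre
- radio: black hand radio standing upright, 35 x 58 x 115 mm with an aerial up to 212 mm, loose, to be left alone. Origin under its centre
- stapler: desk stapler, 130 x 34 mm, 48 mm high, loose, to be left alone. Origin under its centre
- pen_cup: green pen cup, 84 mm across, 100 mm high, pens to about 155 mm, loose, to be left alone. Origin under its centre

How it is judged:
By the outcome, as a careful person would: the job done as asked, in the order asked, and still so for the second after the job is handed in, with the robot touching nothing.
It also fails if it takes over 46 s, if anything falls off the work surface, if the arm or the gripper's body presses on something with over 40 N, if the wrist force passes 120 N, or if a joint passes its speed limit or range.

## Working session

There is one attempt and no reset: what is moved stays moved. The work goes in short steps, Python scripts to look and compute and a shell command to move; the robot and the scene stay as the last step left them, time stands still between calls to the robot, and variables do not carry over. Pictures are saved under pics/ and viewed, about 8 in all and at most 12, crops included, and the job is handed in when it is done.

```bash
mkdir -p pics; cat > h.py <<'E'
import numpy as np, cv2
from station import ctrl
def snap(n,f):
    c=ctrl.camera(n); cv2.imwrite('pics/'+f,c['pixels'][:,:,::-1]); np.savez('pics/'+f[:-4]+'.npz',**c); return c
def ray(c,u,v,z):
    R=np.array(c['R']);t=np.array(c['t']); d=R.T@np.array([(u-c['cx'])/c['fx'],(v-c['cy'])/c['fy'],1]); o=-R.T@t
    return o+d*(z-o[2])/d[2]
def cloud(c):
    R=np.array(c['R']);t=np.array(c['t']); v,u=np.mgrid[:480,:640]; d=c['depth']
    P=np.stack([(u-c['cx'])/c['fx']*d,(v-c['cy'])/c['fy']*d,d],-1); return (P-t)@R
def proj(c,X):
    p=np.array(c['R'])@np.array(X)+np.array(c['t']); return c['fx']*p[0]/p[2]+c['cx'],c['fy']*p[1]/p[2]+c['cy']
E
python3 - <<'E'
from h import *
for n in ('top','side'):
    c=snap(n,n+'1.png'); print(n,c['fx'],(-np.array(c['R']).T@np.array(c['t'])).round(3))
o=ctrl.get_obs(); print(o)
E
```

```text
top 578.7534053031491 [ 0.429 -0.045  1.388]
side 509.723134439912 [ 0.38  -0.833  0.952]
{'time_s': 0.1, 'qpos': array([-1.26761996e+00,  3.00423789e-01,  1.52152555e+00, -3.95453759e-05,
        1.32072888e+00, -6.66120186e-02]), 'joint_vel': array([-2.52759975e-03, -1.42845032e-03, -1.90874968e-03,  9.62485916e-05,
       -1.82587516e-04,  1.68728208e-03]), 'tau': array([ 1.34171146e-04, -5.32644832e+01, -3.53286231e+01,  7.09198276e-02,
        2.34908215e-02, -4.30771058e-05]), 'ee_pos': array([ 0.19869417, -0.51261201,  0.22393577]), 'eef_rot': array([-3.14050694e+00, -3.40385539e-05,  3.69798176e-01]), 'force': array([ 0.27135854,  0.02479744, -0.34447621]), 'moment': array([-0.03999784, -0.07222728, -0.01275468]), 'grip_width': 0.09426217805492941}
```

View pics/top1.png

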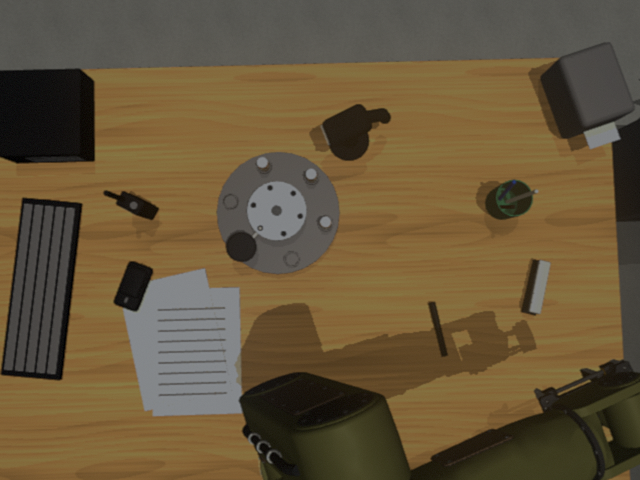

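View pics/side1.png

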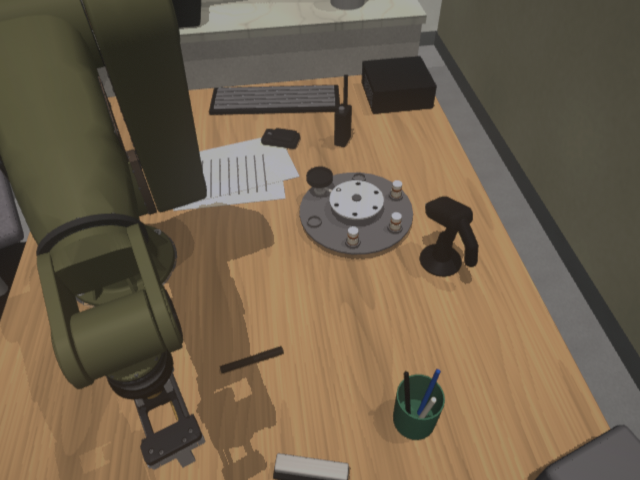

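The top view shows the carousel axis near px (277,211), the cup at (241,246), the pin tip at (260,229), and the scanner up right at (350,130). The side view shows the cup at (319,178). The arm is clear of the carousel.

```bash
python3 - <<'E'
from h import *
c=dict(np.load('pics/top1.npz')); s=dict(np.load('pics/side1.npz'))
im=c['pixels']; P=cloud(c); hsv=cv2.cvtColor(im,cv2.COLOR_RGB2HSV)
# index plate: bright, low sat, height ~68mm
win=np.zeros((480,640),bool); win[140:285,205:350]=1
m=(win&(hsv[...,2]>110)&(hsv[...,1]<60)&(abs(P[...,2]-.068)<.008)).astype(np.uint8)
k=max(cv2.findContours(m,0,1)[0],key=cv2.contourArea); (u,v),(a,b),_=cv2.fitEllipse(k)
ax=ray(c,u,v,.068); print('plate',u,v,a,b,'diam',a/c['fx']*(1.388-.068),ax.round(4), 'depth z',np.median(P[m>0][:,2]))
# table disc
m=(win&(abs(P[...,2]-.030)<.008)).astype(np.uint8)
k=max(cv2.findContours(m,0,1)[0],key=cv2.contourArea);(u,v),r=cv2.minEnclosingCircle(k);print('table',ray(c,u,v,.03).round(4),r*2/c['fx']*1.358)
# cup
m=(win&(hsv[...,2]<60)&(abs(P[...,2]-.082)<.012)).astype(np.uint8)
k=max(cv2.findContours(m,0,1)[0],key=cv2.contourArea);(u,v),(a,b),_=cv2.fitEllipse(k);cup=ray(c,u,v,.088)
print('cup',u,v,a/c['fx']*1.3,b/c['fx']*1.3,cup.round(4),'floor z',np.median(P[int(v)-4:int(v)+5,int(u)-4:int(u)+5,2]))
# holes
m=cv2.inRange(hsv[...,2],0,90); 
hs=[]
for q in cv2.findContours(m,cv2.RETR_LIST,1)[0]:
    A=cv2.contourArea(q)
    if 5<A<60:
        (uu,vv),_=cv2.minEnclosingCircle(q); X=ray(c,uu,vv,.068)
        if abs(np.hypot(*(X-ax)[:2])-.055)<.008: hs.append(X); 
for X in hs: print('hole',X.round(4),np.hypot(*(X-ax)[:2]).round(4),np.degrees(np.arctan2(*(X-ax)[1::-1])).round(1))
d=(cup-ax)[:2]; th=np.arctan2(d[1],d[0]); print('r',np.hypot(*d),'th',np.degrees(th))
pin=ray(c,260,229,.071); print('pin',pin.round(4),np.degrees(np.arctan2(*(pin-ax)[1::-1])))
print('side proj ax',proj(s,ax),'cup',proj(s,[cup[0],cup[1],.088]))
for dd in range(0,70,10):
    t=th+np.radians(dd); print(dd,(ax[:2]+.115*np.array([np.cos(t),np.sin(t)])).round(4),np.hypot(*(ax[:2]+.115*np.array([np.cos(t),np.sin(t)]))).round(3))
E
```

```text
plate 276.2903137207031 210.42726135253906 57.57709503173828 57.964447021484375 diam 0.13131977236848405 [0.5823 0.0673 0.068 ] depth z 0.0673697259027459
table [0.5819 0.0681 0.03  ] 0.2881046333910602
cup 240.77554321289062 246.318115234375 0.06377440199968769 0.06714049940357697 [0.5012 0.147  0.088 ] floor z 0.07749040710436167
hole [0.5296 0.0527 0.068 ] 0.0547 -164.5
hole [0.543  0.1057 0.068 ] 0.055 135.6
hole [0.5439 0.1053 0.068 ] 0.0541 135.3
hole [0.5688 0.014  0.068 ] 0.0549 -104.3
hole [0.5967 0.1197 0.068 ] 0.0544 74.7
hole [0.6215 0.0281 0.068 ] 0.0554 -45.1
hole [0.6356 0.0816 0.068 ] 0.0551 15.1
r 0.11377587370011401 th 135.4785796372789
pin [0.5405 0.1051 0.071 ] 137.92851679902898
side proj ax (np.float64(355.84163334392565), np.float64(197.55186858946342)) cup (np.float64(319.08756896642745), np.float64(173.96935603152235))
0 [0.5004 0.1479] 0.522
10 [0.4876 0.1324] 0.505
20 [0.4777 0.115 ] 0.491
30 [0.471  0.0961] 0.481
40 [0.4677 0.0763] 0.474
50 [0.4679 0.0563] 0.471
60 [0.4715 0.0366] 0.473
```

The axis is at (0.582, 0.0675) and the cup at (0.501, 0.147). Plate, table and cup sizes, heights and hole spacing all match those given. The pin is at 135.4° in the world and the next hole at 195.4°. I'll close the gripper while moving over the cup.

```bash
python3 -m creep '{"translation":[[15,33,0],[30,66,0],[45,99,0],[60,132,0],[75,165,0]],"yaw":[0,0,0,0,0],"gripper":[255,255,255,255,255]}' 10
python3 -m creep '{"translation":[[15,33,0],[30,66,0],[45,99,0],[60,132,0],[75,165,0]],"yaw":[0,0,0,0,0],"gripper":[255,255,255,255,255]}'
python3 -m creep '{"translation":[[15,33,0],[30,66,0],[45,99,0],[60,132,0],[75,165,0]],"yaw":[0,0,0,0,0],"gripper":[255,255,255,255,255]}'
```

```text
time_s: 0.52
ee_pos: [0.2739, -0.3459, 0.2237]
eef_rot: [-3.14, -0.0, 0.369]
force: [0.4, 0.2, 0.8]
grip_width: 0.0638
time_s: 0.93
ee_pos: [0.3491, -0.1792, 0.2236]
eef_rot: [-3.14, -0.0, 0.369]
force: [0.4, -0.3, 0.5]
grip_width: 0.031
time_s: 1.35
ee_pos: [0.4244, -0.0123, 0.2236]
eef_rot: [-3.14, -0.0, 0.369]
force: [0.7, -0.6, -0.1]
grip_width: 0.0006
```

```bash
python3 -m creep '{"translation":[[15,32,0],[30,64,0],[45,96,0],[60,128,0],[76,160,0]],"yaw":[0,0,0,0,0],"gripper":[255,255,255,255,255]}'
python3 -m creep '{"translation":[[0,0,-30],[0,0,-60],[0,0,-90],[0,0,-105],[0,0,-105]],"yaw":[0,0,0,0,0],"gripper":[255,255,255,255,255]}'
python3 - <<'E'
from h import *
c=snap('side','side2.png'); cv2.imwrite('pics/s2c.png',cv2.resize(c['pixels'][100:280,220:460,::-1],None,fx=3,fy=3))
E
```

```text
time_s: 1.77
ee_pos: [0.5006, 0.1496, 0.2234]
eef_rot: [-3.14, 0.0, 0.37]
force: [0.9, -1.4, 0.2]
grip_width: 0.0004
time_s: 2.18
ee_pos: [0.4988, 0.1493, 0.1148]
eef_rot: [-3.139, 0.007, 0.37]
force: [-0.0, 0.4, -0.5]
grip_width: 0.0005
```

View pics/s2c.png

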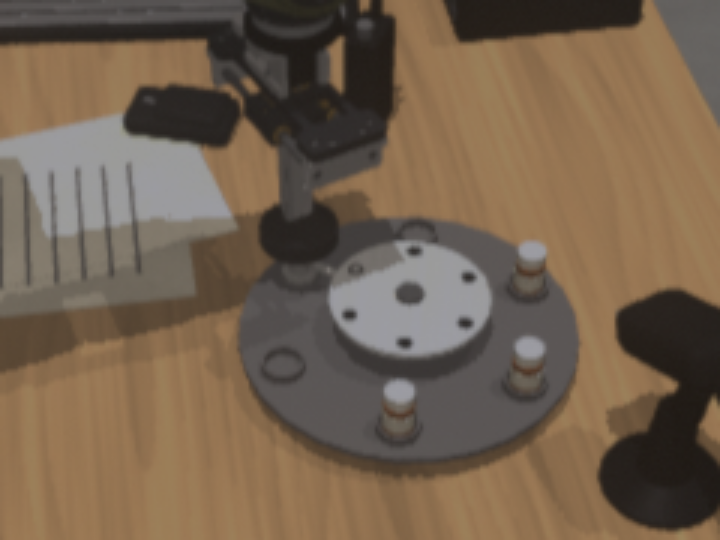

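The picture shows the closed fingertips centred over the cup (crop px 298,215), and the vials clear. Next I'll correct the position by about 2 mm and descend until contact.

```bash
python3 -m creep '{"translation":[[2,-2,0],[2,-2,-6],[2,-2,-12],[2,-2,-17],[2,-2,-19]],"yaw":[0,0,0,0,0],"gripper":[255,255,255,255,255]}'
python3 -m creep '{"translation":[[0,0,-3],[0,0,-6],[0,0,-8],[0,0,-8],[0,0,-8]],"yaw":[0,0,0,0,0],"gripper":[255,255,255,255,255]}'
```

```text
time_s: 2.65
ee_pos: [0.5016, 0.1474, 0.0975]
eef_rot: [-3.14, 0.004, 0.37]
force: [-0.4, -0.6, -0.2]
grip_width: 0.0005
time_s: 3.07
ee_pos: [0.5018, 0.1475, 0.0898]
eef_rot: [-3.14, 0.004, 0.37]
force: [-1.1, 1.1, 6.4]
grip_width: 0.0001
```

```bash
python3 -m creep '{"translation":[[0,0,-2],[0,0,-4],[0,0,-5],[0,0,-5],[0,0,-5]],"yaw":[0,0,0,0,0],"gripper":[255,255,255,255,255]}'
```

```text
time_s: 3.48
ee_pos: [0.5021, 0.1478, 0.0853]
eef_rot: [-3.139, 0.002, 0.37]
force: [-1.2, 1.3, 7.4]
grip_width: 0.0002
```

The plunger is fully down, at 7.4 N. Now I'll turn the first 15°.

```bash
python3 -m creep '{"translation":[[-4,-4,0],[-8,-9,0],[-11.5,-13.5,0],[-15,-18.5,0],[-18,-23.5,0]],"yaw":[0,0,0,0,0],"gripper":[255,255,255,255,255]}'
python3 - <<'E'
from h import *
c=snap('top','top2.png'); cv2.imwrite('pics/t2c.png',cv2.resize(c['pixels'][140:290,200:360,::-1],None,fx=4,fy=4))
o=ctrl.get_obs(); p=o['ee_pos']-[.582,.0675,0]; print(p, np.hypot(p[0],p[1]),np.degrees(np.arctan2(p[1],p[0])),o['force'])
E
```

```text
time_s: 3.9
ee_pos: [0.4845, 0.1243, 0.086]
eef_rot: [-3.14, 0.001, 0.37]
force: [0.4, 1.5, 6.7]
grip_width: 0.0005
[-0.09797739  0.05605535  0.08588058] 0.11287945688579691 150.2250305090793 [-0.45361063 -1.05962322  6.34368629]
```

View pics/t2c.png

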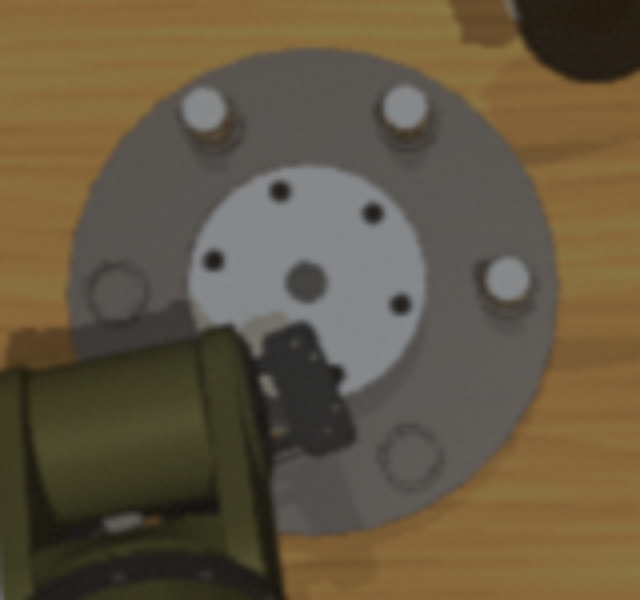

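The table follows the finger: the seats and vials have turned about 15° and all three vials stand. The pin is out of its hole. I'll carry on turning.

```bash
python3 -m creep '{"translation":[[-3,-5,-0.5],[-5.5,-10.5,-0.7],[-7.5,-16,-0.7],[-9.5,-21.5,-0.7],[-11,-27.5,-0.7]],"yaw":[0,0,0,0,0],"gripper":[255,255,255,255,255]}'
cat > m.py <<'E'
from h import *
import sys
ax=np.array([.582,.0675])
def vials(c):
    hsv=cv2.cvtColor(c['pixels'],cv2.COLOR_RGB2HSV); m=cv2.inRange(hsv,(0,0,105),(180,60,255)); out=[]
    for q in cv2.findContours(m,0,1)[0]:
        if cv2.contourArea(q)<40: continue
        M=cv2.moments(q); X=ray(c,M['m10']/M['m00'],M['m01']/M['m00'],.078)[:2]-ax
        if abs(np.hypot(*X)-.115)<.015: out.append(np.degrees(np.arctan2(X[1],X[0])))
    return np.array(sorted(out))
if __name__=='__main__':
    c0=dict(np.load('pics/top1.npz')); c=snap('top',sys.argv[1]); print(vials(c0).round(1),vials(c).round(1))
    o=ctrl.get_obs(); p=o['ee_pos'][:2]-ax; print((p*1e3).round(1),o['ee_pos'][2],np.hypot(*p).round(4),np.degrees(np.arctan2(p[1],p[0])).round(2),o['force'].round(1))
E
python3 m.py top3.png
```

```text
time_s: 4.37
ee_pos: [0.4733, 0.096, 0.0858]
eef_rot: [-3.14, -0.0, 0.37]
force: [-1.3, 0.9, 7.7]
grip_width: 0.0007
[-104.6  -44.8   14.7] [-75.8 -15.9  43.9]
[-108.9   27.7] 0.0856918065265801 0.1123 165.73 [ 0.3 -0.1  6.1]
```

```bash
python3 -m creep '{"translation":[[-1.5,-7.5,-0.4],[-3,-15.5,-0.4],[-3.5,-23,-0.4],[-3.5,-31,-0.4],[-3,-39,-0.4]],"yaw":[0,0,0,0,0],"gripper":[255,255,255,255,255]}'
python3 m.py top4.png
```

```text
time_s: 4.83
ee_pos: [0.4706, 0.0559, 0.0859]
eef_rot: [-3.141, -0.001, 0.37]
force: [-0.1, 0.7, 7.6]
grip_width: 0.0005
[-104.6  -44.8   14.7] [-55.9   3.8  63.7]
[-111.3  -12.7] 0.08586689066803257 0.112 -173.51 [-0.6 -0.9  6.4]
```

```bash
python3 -m creep '{"translation":[[1,-7.5,-0.4],[3,-15.5,-0.5],[4.5,-21.5,-0.5],[4.5,-21.5,-0.5],[4.5,-21.5,-0.5]],"yaw":[0,0,0,0,0],"gripper":[255,255,255,255,255]}'
python3 m.py top5.png
```

```text
time_s: 5.3
ee_pos: [0.4758, 0.033, 0.0859]
eef_rot: [3.141, -0.002, 0.369]
force: [-0.6, 0.5, 7.1]
grip_width: 0.001
[-104.6  -44.8   14.7] [-44.3  15.6  75.5]
[-106.3  -34.4] 0.08590252315936737 0.1117 -162.05 [-0.1 -0.9  7.2]
```

The table has turned 60.5°, within the ±2.3° play. Next I'll let the plunger up slowly.

```bash
python3 -m creep '{"translation":[[0,0,-0.2],[0,0,2],[0,0,4],[0,0,6],[0,0,8]],"yaw":[0,0,0,0,0],"gripper":[255,255,255,255,255]}'
python3 -m creep '{"translation":[[0,0,2],[0,0,4],[0,0,6],[0,0,8],[0,0,10]],"yaw":[0,0,0,0,0],"gripper":[255,255,255,255,255]}'
```

```text
time_s: 5.77
ee_pos: [0.4758, 0.033, 0.0942]
eef_rot: [3.141, -0.003, 0.369]
force: [-1.4, -0.5, 4.4]
grip_width: 0.0005
time_s: 6.18
ee_pos: [0.4758, 0.033, 0.1043]
eef_rot: [3.141, -0.002, 0.369]
force: [-0.8, -0.5, -0.1]
grip_width: 0.0004
```

The spring still pressed with 4.4 N at 75 mm floor height, so the plunger followed the finger up. I'll retreat upwards and aside, then check.

```bash
python3 -m creep '{"translation":[[0,0,25],[0,0,55],[0,0,85],[0,0,115],[0,0,120]],"yaw":[0,0,0,0,0],"gripper":[255,255,255,255,255]}'
python3 -m creep '{"translation":[[-10,-38,0],[-20,-76,0],[-30,-114,0],[-40,-152,0],[-50,-190,0]],"yaw":[0,0,0,0,0],"gripper":[255,255,255,255,255]}'
python3 -m creep '{"translation":[[-10,-38,0],[-20,-76,0],[-30,-114,0],[-40,-152,0],[-40,-152,0]],"yaw":[0,0,0,0,0],"gripper":[255,255,255,255,255]}'
python3 m.py top6.png
python3 - <<'E'
from h import *
c=dict(np.load('pics/top6.npz')); cv2.imwrite('pics/t6c.png',cv2.resize(c['pixels'][140:290,200:360,::-1],None,fx=4,fy=4))
s=snap('side','side6.png')
P=cloud(c); ax=np.array([.582,.0675])
t=np.radians(195.4); g=ax+.115*np.array([np.cos(t),np.sin(t)]); u,v=map(round,proj(c,[*g,.078])); print('floor z',P[v-5:v+6,u-5:u+6,2].mean().round(4))
hsv=cv2.cvtColor(c['pixels'],cv2.COLOR_RGB2HSV); r=np.hypot(P[...,0]-g[0],P[...,1]-g[1])
m=((r<.06)&(hsv[...,2]<60)&(P[...,2]>.055)&(P[...,2]<.1)).astype(np.uint8)
k=max(cv2.findContours(m,0,1)[0],key=cv2.contourArea);(a,b),ss,_=cv2.fitEllipse(k); X=ray(c,a,b,.088);print('cup',a,b,ss,X.round(4),np.degrees(np.arctan2(*(X[:2]-ax)[::-1])))
E
```

```text
time_s: 6.6
ee_pos: [0.4771, 0.033, 0.2291]
eef_rot: [3.139, -0.008, 0.369]
force: [1.0, 0.2, 0.3]
grip_width: 0.0007
time_s: 7.02
ee_pos: [0.4261, -0.1585, 0.2288]
eef_rot: [3.139, -0.009, 0.369]
force: [0.6, 0.2, 0.3]
grip_width: 0.001
time_s: 7.43
ee_pos: [0.3841, -0.3152, 0.2281]
eef_rot: [3.139, -0.008, 0.365]
force: [-0.7, 0.5, -0.4]
grip_width: 0.0003
[-104.6  -44.8   14.7] [-44.2  15.5  75.5]
[-197.1 -380.3] 0.2279973749083587 0.4283 -117.39 [ 0.9  0.1 -0.4]
floor z 0.0773
cup 290.4932861328125 257.74798583984375 (28.49921417236328, 29.220928192138672) [0.4725 0.0362 0.088 ] -164.0347521515686
```

View pics/t6c.png

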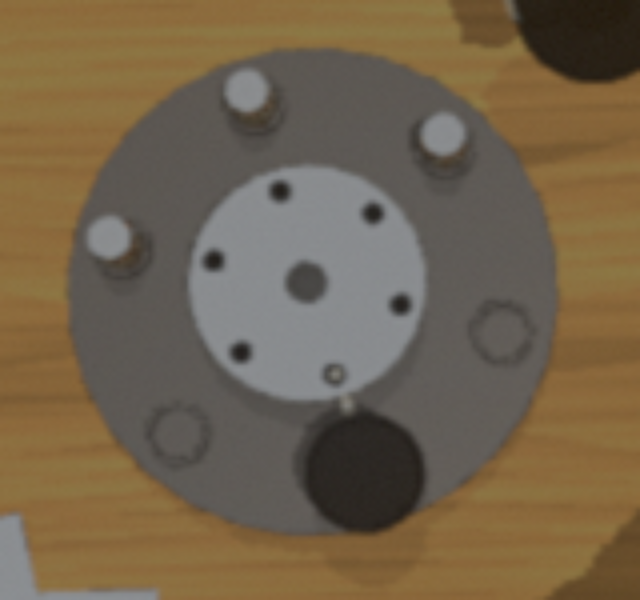

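View pics/side6.png

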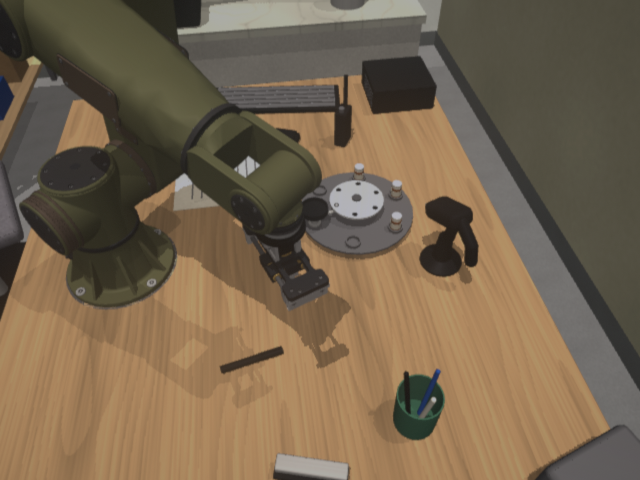

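The pin's steel tip shows in the next hole (crop px 334,374), and the old hole at (241,352) is empty. The cup floor reads 77.3 mm, against 77.5 mm at the start, so the plunger is fully up. All vials stand, the other things are where they were, and the arm is clear.

```bash
python3 -c "
from station import ctrl
print(ctrl.hand_in())"
```

```text
the job is handed in; nothing more can be done
None
```

I brought the next vial round to the scanner and handed the job in at about 7.5 s. With the closed fingertips in the thumb cup, I pressed the plunger to within about 1 mm of fully down at about 7 N. I then turned the table one hole anticlockwise, let the plunger spring up and backed the arm away.

- **Position:** the vials show the table turned 60.4°. A single fit of the cup rim gave 60.5°. Both are within the hole's play of about 2.3°.
- **Plunger:** the pin's tip shows in the next hole and the old hole is empty. The cup floor is at 77.3 mm, against 77.5 mm at the start, so the plunger is fully up.
- **Surroundings:** all three vials stand in their seats. The other things look unmoved in the pictures, though the arm partly hides the mouse in the last side view and I did not measure their positions.
- **Disagreement:** the finger ran up to about 3° ahead of the table because it slipped slightly in the cup. I therefore went by the table angle in the camera, not by the finger, before letting the plunger up.

No check failed.

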